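# Stow the overhaul spares in the tool chest

## Robot

A 6-joint arm with a two-finger parallel gripper is mounted at the origin on the work surface; the furniture and walls round the work are solid. World frame = base frame: x ahead of the robot, y to its left, z up, the work surface at z = 0. Lengths are in mm, angles in rad, forces in N, time in s.
With the tool pointing down it reaches from about 425 to 950 mm from the base axis. Payload 14.7 kg.
Tool frame: the origin (TCP) lies midway between the tips of the shut fingers; the grasp point (between the pads) lies 19 mm behind it; z points along the fingers, y is the line along which they close (so a half turn about z gives the same grasp; the last joint's range is limited). The gripper opens to 85 mm and grips with 20 to 120 N. Pads are 22 mm wide; open, the fingers measure 114 mm over their backs; the gripper's body (76 mm by 85 mm) begins 54 mm behind the grasp point. The pads swing forward as they close: fully open they stand 13 mm farther back than shut.
Start: joints at [1.179, 0.48, 1.596, -0, 1.065, -0.047], TCP at [219.681, 611.745, 231.297] pointing down, gripper open.
Joint ranges: [-2.75, 2.75], [-0.82, 2.05], [0.23, 2.67], [-1.56, 4.7], [0.09, 2.69], [-2.92, 2.92]. Speed limits (rad/s): [1.89, 1.89, 2.39, 3.01, 3.01, 3.01].

## Interface

Orientations are given as a 3x3 rotation matrix whose columns are the frame's x, y, z axes.
In Python, from cell import r gives the robot as it stands.
- The arm moves only by the tool arm_command, never from a script. Its argument "plan" is a list of rows, each a list of 2 entries, a list of its own where there are three numbers: the shift along the tool's x, y, z normalised to -1 to 1, where 1 is 100 mm, then the turn about the tool's z normalised to -1 to 1, where 1 is 90 degrees. In form: [[[tx, ty, tz], spin], ...]. A call has 1 to 20 rows; each row shifts and turns the commanded pose from where the row before left it, along the tool's axes as they then stand; what a row does not reach is not made up. A row lasts 1/8 s, in which the tool goes at most 62.5 mm and 10.7 degrees, less where a joint would pass 70% of its speed; a pose out of reach is approached as far as the arm can. A call with a number of a shift or a turn outside -1 to 1 is refused whole. A call with a gripper value outside its range is refused whole. "grip" is the gripper's target within -1 to 1 (fully open at 1, half-way at 0, shut at -1), set as the call begins (left out, the last holds). The fingers move at their own pace and stop on an object; "force" is the grip in N (left out, the last holds). Time passes only in rows, so rows that do not move let the fingers close. It gives the time, the measured TCP pose, the force, the opening and the grip force at its end, in the units of the state.
- r.state(): the state, without advancing time (a new reading comes with each control period).
- r.grab_frame(name): name is "scene" or "top" or "wrist"; returns a dict with "color" (420x560x3 uint8, blue, green, red), "fov_y" (degrees; the focal length in pixels is half the picture's height over the tangent of half this angle, whatever the lens; pixels are square), "cx", "cy" (the principal point, pixels), "D" ([k1, k2, p1, p2, k3] as OpenCV has them; the pictures are not rectified), "xyz" and "rotation" of the camera in the world; the wrist camera has in their place "mount" (4x4, takes a point from camera to tool coordinates, whose origin is the TCP and whose axes are the flange's). Camera axes: x right, y down, z forward; pixel columns grow to the right and rows downward; lengths in mm; the calibration is good to about 2 mm. A picture is of the moment at which its call begins: read the wrist's pose just before it. There is no depth.
- r.finish_job(): hands the job in; it is judged then, once.
Trained networks look in the newest picture that a camera, given by its name, has taken for a name from the list of things; names that differ only in an ending like _2 or _b are one class to them, and where a whole thing is asked for, a point or a joint stands for the part that bears it (a point fixed in the world has none). Each returns a list of dicts, best first, with "p" (0 to 1); they miss things now and then, are a little off and sometimes report something else, mostly with a low value. They report only what shows in the picture. A call takes as long as a camera call. They do not tell look-alikes from the thing itself.
- r.find_in(camera, query): "pixel" ([column, row] in pixels, amid what is visible of it).
The state is a dict: "time_s": time; "qpos": joint angles; "joint_velocities": joint speeds; "joint_efforts": joint torques, N m; "ee_pos": TCP position; "eef_rot": TCP orientation; "ft_force": force on the tool from outside, world axes, zero at the start; "ft_torque": the same for the moment, N m; "gripper_width": finger opening in mm; "grip_force": force on a finger pad.
Only numpy, scipy, OpenCV 4.12 (cv2) and the standard library are available. Lean on these libraries where they do the work, as an engineer would, in place of code of your own. Each camera call takes 0.05 s, during which the arm holds its last target. There are 200 camera calls.

## Task

Put the alternator spares lying on the bench away in the small steel tool chest: lift the lid right up to its stop, which frees the drawers, pull the top drawer out to its stop, and lay every ball bearing flat in the left-hand compartment and every regulator in the right-hand one (left and right as you stand facing the drawer fronts). When all are in, push the drawer fully home and lower the lid until it is fully shut over it, without letting it slam. Leave the solder reel and the big nut where they are.

Things in the scene. Friction and masses are not known exactly. Their poses are not given: they have to be found in the camera images.
- chest: dark blue-grey steel tool chest, fixed, 170 mm deep (x), 320 mm wide (y), 146 mm high shut; origin at the centre of its underside; the front faces its own -x, its own +y is the left as you face the front. Two drawers (the lower cannot move), above them a shallow open till with tools in it (leave them), rim 116 mm up (112 in front), under the hinged lid
- lid (a joint): lid, hinged along the chest's top rear edge: 0 shut, 1.4 rad fully up (its stop); stiff friction hinge, stays at any angle; lifting takes about 6 N at the handle. Shut, its 4 mm thick front lip hangs down to 96 mm above the bench, 3 mm ahead of the top drawer's front, covering its upper 8 mm, so that the drawer cannot come out
- lid_hinge (a point): middle of the lid's hinge axis, 116 mm above the bench at the chest's rear edge; the axis runs along the chest's y
- lid_handle (a point): middle of the lid's bar handle: round steel bar 11 mm thick, 100 mm long along the chest's y, on two posts 85 mm apart, its axis 36 mm clear of the lip's face, about 213 mm from the hinge axis and 131 mm above the bench with the lid shut. It can be pinched from above at every lid angle and turns in the grip as the lid swings
- drawer (a joint): top drawer: 0 fully home, 0.115 m out at its stop; slides along the chest's -x with about 1.5 N friction
- drawer_handle (a point): middle of the top drawer's bar handle: round steel bar 11 mm thick, 100 mm long along the chest's y, on two posts 85 mm apart, its axis 43 mm ahead of the drawer front and 89 mm above the bench; pinch it from above once the lid is up
- left_compartment (a point): on the felt floor (58 mm above the bench) of the drawer's left-hand compartment; axes as the chest's, moves with the drawer. From here 74 mm to the walls either side (y), 56 mm to the front (-x), 91 mm to the back (+x; with the drawer at its stop the chest covers all beyond 55 mm). Above this floor: side walls 32, front 46, divider 26 mm; things over 45 mm jam under the till
- right_compartment (a point): the same for the right-hand compartment, its mirror image
- bearing_1: ball bearing, a tan-coloured ring with a dark seal and a bright bore, 38 mm outside diameter, 12 mm thick, lying flat on the bench at the start; origin at the centre of its underside, z along its axis. Pick it across the outside diameter. Not every one is present
- bearing_2: ball bearing, a tan-coloured ring with a dark seal and a bright bore, 38 mm outside diameter, 12 mm thick, lying flat on the bench at the start; origin at the centre of its underside, z along its axis. Pick it across the outside diameter. Not every one is present
- bearing_3: ball bearing, a tan-coloured ring with a dark seal and a bright bore, 38 mm outside diameter, 12 mm thick, lying flat on the bench at the start; origin at the centre of its underside, z along its axis. Pick it across the outside diameter. Not every one is present
- regulator_1: black alternator regulator with brush holder, 34 (x) x 71 (y) x 30 mm (z), upright at the start; origin on its underside. The body, 34 mm wide, 18 mm high, runs from y = -10 to +36 mm; the brush holder, 20 mm wide, 30 mm high, from y = -24 to -8 mm; copper brushes stick out to y = -35 mm. Pick it across the 34 mm at about y = +8 mm. Not every one is present
- regulator_2: black alternator regulator with brush holder, 34 (x) x 71 (y) x 30 mm (z), upright at the start; origin on its underside. The body, 34 mm wide, 18 mm high, runs from y = -10 to +36 mm; the brush holder, 20 mm wide, 30 mm high, from y = -24 to -8 mm; copper brushes stick out to y = -35 mm. Pick it across the 34 mm at about y = +8 mm. Not every one is present
- solder_reel: green reel of solder, 53 mm diameter, 30 mm high, upright. A bystander: leave it where it is
- nut_big: rusty hexagon nut, 26 mm across flats, 13 mm thick, lying flat. A bystander: leave it where it is
- drawer_cabinet: fixed green steel cabinet, 216 (x) x 262 (y) x 206 mm (z) in its own frame, at the back beside the spares; origin at the centre of its foot. Nothing to do with the job: keep the gripper clear of it. Likewise of the orange tub, 280 mm across, 96 mm high (the alternator in it up to 220 mm), whose centre is 505 mm nearer the robot (-x) and 63 mm to the right (-y) of this origin
There are look-alikes about, which are no part of the job. What is shaped like the regulator_1 but red is not meant. Leave any blue or turquoise look-alike of the bearing_2 alone.

How it is judged:
By the outcome, as a careful person would: the job done as asked, in the order asked, and still so for the second after the job is handed in, with the robot touching nothing.
Of bearing_1, bearing_2, bearing_3, regulator_1, regulator_2 only 4 to 5 are there at a start; the rules pass over those that are not, and their reading is None.
At some moment in a run one of bearing_1, bearing_2, bearing_3, regulator_1, regulator_2 may be knocked a few centimetres aside while the robot is not near it.
Once in a run the grip may slacken for a moment while it holds something.
It also fails if it takes over 208 s, if anything falls off the work surface, if the arm or the gripper's body presses on something with over 40 N, if the wrist force passes 120 N, or if a joint passes its speed limit or range.

## Working session

There is one attempt and no reset: what is moved stays moved. The work goes in short steps, Python scripts to look and compute and a tool call to move; the robot and the scene stay as the last step left them, time stands still between calls to the robot, and variables do not carry over. Pictures are saved under pics/ and viewed, at most 15 in all, crops included, and the job is handed in when it is done.

Besides the shell and the picture viewer there is one more tool, called after "Request:" as a command line: name --argument value ..., lists and objects as JSON in quotes. arm_command: Moves the arm, as the interface text tells. Scaled input: -1 to 1 covers 100 mm each way for a shift and 90 degrees each way for a turn. Its arguments: {"type":"object","properties":{"plan":{"type":"array"},"grip":{"type":"number"},"force":{"type":"number"}},"required":["plan"]}

```bash
ls; mkdir -p pics; cat > h.py <<'E'
import numpy as np, cv2
from cell import r
def cam(name):
    s=r.state(); f=r.grab_frame(name)
    H,W=f["color"].shape[:2]; fl=H/2/np.tan(np.radians(f["fov_y"])/2)
    K=np.array([[fl,0,f["cx"]],[0,fl,f["cy"]],[0,0,1]])
    if name=="wrist":
        M=np.array(f["mount"]); R0=np.array(s["eef_rot"]); p0=np.array(s["ee_pos"])
        R=R0@M[:3,:3]; t=R0@M[:3,3]+p0
    else: R=np.array(f["rotation"]); t=np.array(f["xyz"])
    return dict(img=f["color"],K=K,D=np.array(f["D"],float),R=R,t=t)
def ray(c,px,z):
    u=cv2.undistortPoints(np.array([[px]],float),c["K"],c["D"])[0,0]
    d=c["R"]@np.array([u[0],u[1],1]); return c["t"]+d*(z-c["t"][2])/d[2]
def proj(c,P):
    rv=cv2.Rodrigues(c["R"].T)[0]; return cv2.projectPoints(np.array(P,float).reshape(-1,3),rv,-c["R"].T@c["t"],c["K"],c["D"])[0].reshape(-1,2)
E
python3 - <<'E'
from h import *
s=r.state(); print({k:np.round(v,3).tolist() for k,v in s.items()})
for n in["scene","top"]:
    c=cam(n); cv2.imwrite(f"pics/{n}0.png",c["img"]); print(n,c["t"],c["R"].round(3).tolist())
    for q,z in [("bearing_1",12),("regulator_1",18),("chest",70),("lid_handle",131),("lid",130),("drawer_handle",89),("solder_reel",30),("nut_big",13),("drawer_cabinet",206)]:
        for d in r.find_in(n,q): print(q,np.round(d["pixel"]),round(d["p"],2),ray(c,d["pixel"],z).round()[:2])
E
```

```text
pics
{'time_s': 0.0, 'qpos': [1.179, 0.481, 1.597, 0.0, 1.065, -0.047], 'joint_velocities': [-0.001, 0.0, -0.001, -0.0, 0.003, 0.001], 'joint_efforts': [0.005, -95.066, -43.019, 0.0, 0.012, 0.0], 'ee_pos': [219.53, 611.353, 230.682], 'eef_rot': [[-0.941, 0.338, -0.0], [0.338, 0.941, -0.001], [0.0, -0.001, -1.0]], 'ft_force': [-0.272, 0.019, 0.411], 'ft_torque': [-0.016, 0.057, 0.017], 'grip_force': 0.0, 'gripper_width': 85.3}
scene [-151.23099674 -524.00597327  877.46246553] [[0.603, -0.509, 0.614], [-0.798, -0.396, 0.455], [0.011, -0.764, -0.645]]
bearing_1 [186. 195.] 0.7 [545. 342.]
bearing_1 [226. 253.] 0.67 [442.  89.]
bearing_1 [285. 285.] 0.59 [448. -92.]
bearing_1 [212. 230.] 0.57 [480. 178.]
bearing_1 [192. 217.] 0.54 [485. 256.]
regulator_1 [250. 234.] 0.76 [528.  85.]
regulator_1 [161. 209.] 0.76 [453. 346.]
regulator_1 [294. 245.] 0.7 [564. -33.]
regulator_1 [395. 251.] 0.56 [ 706. -249.]
chest [387. 265.] 0.78 [ 599. -272.]
lid_handle [394. 253.] 0.9 [ 586. -286.]
lid [396. 252.] 0.93 [ 593. -289.]
drawer_handle [341. 250.] 0.58 [ 560. -170.]
solder_reel [274. 212.] 0.82 [625.  77.]
top [ 530.77443439  -12.27596689 1314.70946144] [[-0.001, -0.999, 0.032], [-1.0, 0.002, 0.021], [-0.021, -0.032, -0.999]]
bearing_1 [311. 257.] 0.62 [447. -92.]
bearing_1 [249. 256.] 0.53 [453. 101.]
bearing_1 [172. 230.] 0.46 [532. 346.]
regulator_1 [289. 220.] 0.58 [564. -24.]
regulator_1 [257. 228.] 0.53 [540.  76.]
regulator_1 [166. 253.] 0.45 [460. 363.]
lid_handle [379. 204.] 0.74 [ 608. -279.]
lid [380. 204.] 0.57 [ 605. -284.]
lid [338. 223.] 0.25 [ 553. -164.]
drawer_handle [337. 222.] 0.6 [ 557. -165.]
solder_reel [254. 190.] 0.79 [657.  86.]
solder_reel [222. 249.] 0.2 [473. 186.]
nut_big [254. 231.] 0.67 [530.  88.]
nut_big [227. 212.] 0.44 [589. 171.]
```

```bash
python3 - <<'E'
import cv2
a=cv2.imread("pics/scene0.png");b=cv2.imread("pics/top0.png")
cv2.imwrite("pics/s1.png",cv2.resize(a[140:360,110:400],None,fx=2.7,fy=2.7,interpolation=2))
cv2.imwrite("pics/t1.png",cv2.resize(b[120:310,130:420],None,fx=2.7,fy=2.7,interpolation=2))
E
```

```text
(no output)
```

View pics/s1.png

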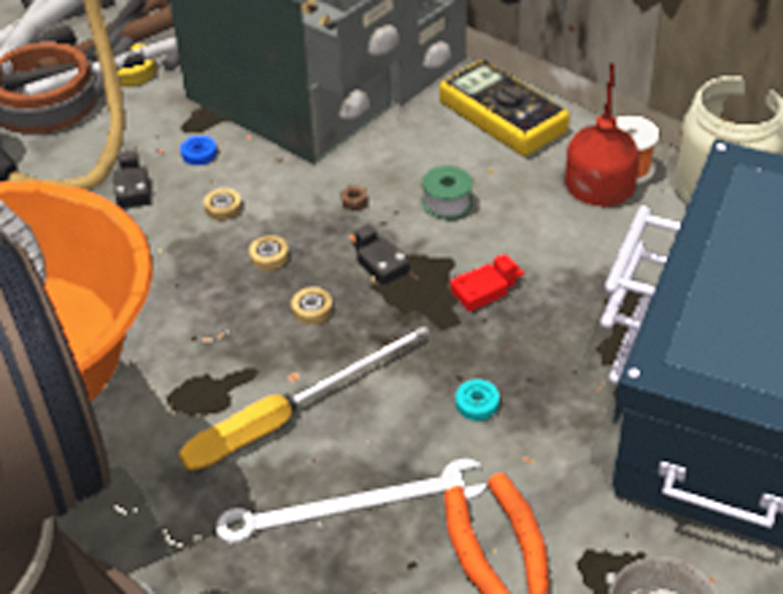

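View pics/t1.png

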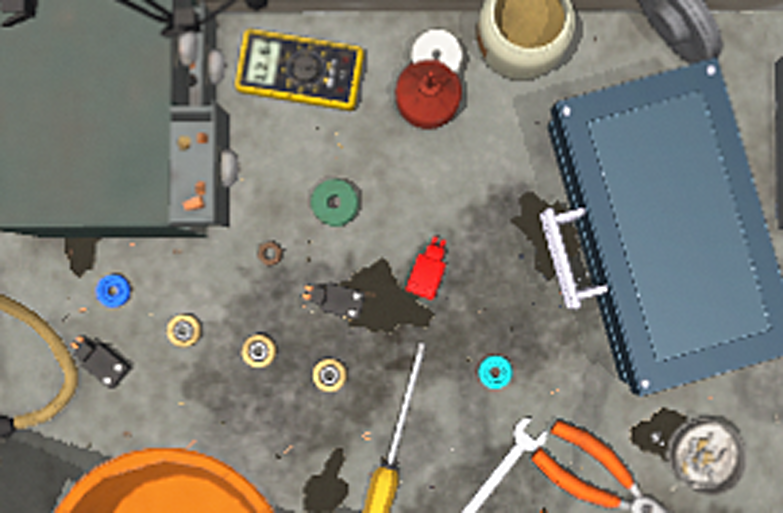

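Candidates (top picture, full pixels): tan bearings (198,242), (226,250), (252,259); black regulators (256,230) and (168,254). The look-alikes are the blue ring (172,227), the turquoise ring (313,258) and the red regulator (289,220). All five spares are present. The chest front faces roughly world +y.

```bash
python3 - <<'E'
from h import *
c=cam("top")
# ortho at z=146, x 450..760, y -450..-100, 1mm/px ; rows = x, cols = y
X,Y=np.meshgrid(np.arange(420,800),np.arange(-480,-90),indexing="ij")
p=proj(c,np.stack([X,Y,np.full_like(X,146)],-1)).astype(np.float32).reshape(*X.shape,2)
o=cv2.remap(c["img"],p[...,0],p[...,1],cv2.INTER_LINEAR)
h=cv2.cvtColor(o,cv2.COLOR_BGR2HSV)
m=cv2.inRange(h,(95,70,60),(115,255,255)); m=cv2.morphologyEx(m,cv2.MORPH_OPEN,np.ones((15,15)));m=cv2.morphologyEx(m,cv2.MORPH_CLOSE,np.ones((25,25)))
k=max(cv2.findContours(m,0,1)[0],key=cv2.contourArea)
R=cv2.minAreaRect(k);print(R, "centre xy",R[0][1]+420,R[0][0]-480); print([(b[1]+420,b[0]-480) for b in cv2.boxPoints(R)])
cv2.drawContours(o,[cv2.boxPoints(R).astype(int)],0,(0,0,255),1)
# bearings / regs ortho z=12
cv2.imwrite("pics/o1.png",o)
# handle white
w=cv2.inRange(h,(0,0,190),(180,60,255)); ys,xs=np.nonzero(w[:,200:]); print(len(xs))
for n,px,z in [("b",(198.1,242.2),12),("b",(225.6,250),12),("b",(251.9,258.9),12),("r1",(255.9,230.4),18),("r2",(168.1,254),18)]: print(n,ray(c,px,z).round()[:2])
E
```

```text
((198.544677734375, 187.525146484375), (317.95855712890625, 178.05433654785156), 74.380615234375) centre xy 607.525146484375 -281.455322265625
[(np.float32(478.3869), np.float32(-409.99933)), (np.float32(430.44653), np.float32(-238.52028)), (np.float32(736.6634), np.float32(-152.91132)), (np.float32(784.60376), np.float32(-324.39038))]
2942
b [495. 263.]
b [470. 176.]
b [442.  93.]
r1 [532.  80.]
r2 [457. 358.]
```

View pics/o1.png

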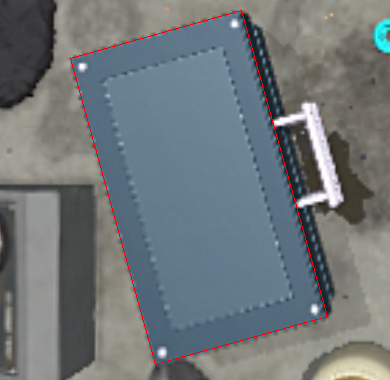

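Request:
arm_command --plan '[[[0,0,-0.08],0.1148],[[0,0,-0.08],0.1148],[[0,0,-0.08],0.1148],[[0,0,-0.08],0.1148],[[0,0,-0.08],0.1148],[[0,0,-0.08],0.1148],[[0,0,-0.08],0.1148],[[0,0,-0.08],0.1148],[[0,0,-0.08],0.1148],[[0,0,-0.08],0.1148],[[0,0,-0.08],0.1148],[[0,0,-0.08],0.1148],[[0,0,-0.08],0.1148],[[0,0,-0.08],0.1148]]' --grip -0.3 --force 60

```text
time_s: 2.8
ee_pos: [219.7, 611.7, 343.5]
eef_rot: [[0.965, 0.263, 0.0], [0.263, -0.965, -0.0], [0.0, 0.0, -1.0]]
ft_force: [0.3, 0.4, -0.1]
gripper_width: 29.9
grip_force: 0.0
```

Request:
arm_command --plan '[[[0.09,0.56,0],0],[[0.09,0.56,0],0],[[0.09,0.56,0],0],[[0.09,0.56,0],0],[[0.09,0.56,0],0],[[0.09,0.56,0],0],[[0.09,0.56,0],0],[[0.09,0.56,0],0],[[0.09,0.56,0],0],[[0.09,0.56,0],0],[[0.09,0.56,0],0],[[0.09,0.56,0],0],[[0.09,0.56,0],0],[[0.09,0.56,0],0],[[0.09,0.56,0],0],[[0,0,0],0]]'

```text
time_s: 4.8
ee_pos: [576.5, -164.4, 342.6]
eef_rot: [[0.964, 0.266, -0.0], [0.266, -0.964, -0.001], [-0.0, 0.0, -1.0]]
ft_force: [0.2, 0.5, -0.5]
gripper_width: 29.9
grip_force: 0.0
```

```bash
python3 - <<'E'
from h import *
c=cam("wrist"); im=c["img"].copy(); print(c["t"],c["R"].round(2).tolist())
for d in r.find_in("wrist","lid_handle"): print(d, ray(c,d["pixel"],131))
O=np.array([608.5,-284.8]);u=np.array([.963,.269]);f=np.array([-.269,.963])
for a,b,z in [(128,-50,131),(128,50,131),(92,-160,146),(92,160,146)]:
    p=proj(c,[*(O+a*f+b*u),z])[0]; print(p)
    if abs(p).max()<2000: cv2.circle(im,tuple(int(v) for v in p),4,(0,0,255),1)
cv2.imwrite("pics/w1.png",im)
E
```

```text
[ 648.20693552 -145.12046905  484.12786496] [[0.27, -0.92, -0.28], [-0.96, -0.25, -0.08], [0.0, 0.29, -0.96]]
{'pixel': [400.4, 146.6], 'p': 0.61} [ 643.38435839 -272.3200054   131.        ]
[274.10348197 230.0185406 ]
[273.43934074 133.53062366]
[307.00898717 327.75106973]
[314.88599107   1.73511987]
```

View pics/w1.png

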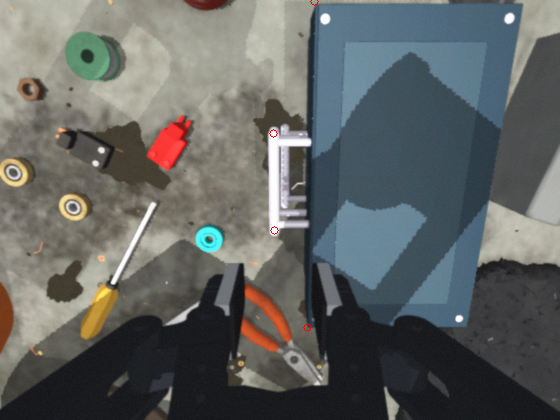

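The red circles land on the lid bar's ends (274,230) and (273,133), so the chest pose holds. Next I descend onto the bar and pinch it.

Request:
arm_command --plan '[[[-0.015,-0.025,0.46],0],[[0,0,0.46],0],[[0,0,0.46],0],[[0,0,0.46],0],[[0,0,0.3],0],[[0,0,0.16],0],[[0,0,0],0]]'

```text
time_s: 5.78
ee_pos: [573.1, -158.2, 113.1]
eef_rot: [[0.963, 0.27, -0.001], [0.27, -0.963, 0.0], [-0.001, -0.001, -1.0]]
ft_force: [0.2, -0.4, 0.2]
gripper_width: 29.9
grip_force: 0.0
```

Request:
arm_command --plan '[[[0,0,0],0],[[0,0,0],0],[[0,0,0],0],[[0,0,0],0]]' --grip -1 --force 50

```text
time_s: 6.28
ee_pos: [574.8, -160.8, 115.0]
eef_rot: [[0.963, 0.269, 0.003], [0.269, -0.963, -0.003], [0.003, 0.003, -1.0]]
ft_force: [1.7, -14.0, -4.6]
gripper_width: 9.4
grip_force: 48.6
```

```bash
python3 - <<'E'
import numpy as np
a0=np.arctan2(15,212.5)
N=34
th=np.linspace(0,1.42,N+1)+a0
y=212.5-213*np.cos(th); z=213*np.sin(th)
print([[round(float(a)/100,3),round(float(-b)/100,3)] for a,b in zip(np.diff(y),np.diff(z))])
E
```

```text
[[0.008, -0.089], [0.012, -0.088], [0.015, -0.088], [0.019, -0.087], [0.023, -0.086], [0.026, -0.085], [0.03, -0.084], [0.033, -0.082], [0.037, -0.081], [0.04, -0.079], [0.043, -0.078], [0.047, -0.076], [0.05, -0.074], [0.053, -0.072], [0.056, -0.069], [0.059, -0.067], [0.061, -0.065], [0.064, -0.062], [0.066, -0.059], [0.069, -0.056], [0.071, -0.053], [0.073, -0.05], [0.075, -0.047], [0.077, -0.044], [0.079, -0.041], [0.081, -0.038], [0.082, -0.034], [0.084, -0.031], [0.085, -0.027], [0.086, -0.024], [0.087, -0.02], [0.087, -0.016], [0.088, -0.013], [0.088, -0.009]]
```

Request:
arm_command --plan '[[[0,0.03,-0.08],0],[[0,0.012,-0.088],0],[[0,0.015,-0.088],0],[[0,0.019,-0.087],0],[[0,0.023,-0.086],0],[[0,0.026,-0.085],0],[[0,0.03,-0.084],0],[[0,0.033,-0.082],0],[[0,0.037,-0.081],0],[[0,0.04,-0.079],0],[[0,0.043,-0.078],0],[[0,0.047,-0.076],0],[[0,0.05,-0.074],0],[[0,0.053,-0.072],0],[[0,0.056,-0.069],0],[[0,0.059,-0.067],0],[[0,0.061,-0.065],0]]'

```text
time_s: 8.4
ee_pos: [590.4, -216.8, 249.7]
eef_rot: [[0.963, 0.269, 0.001], [0.269, -0.963, 0.004], [0.002, -0.004, -1.0]]
ft_force: [-3.4, 26.2, 15.4]
gripper_width: 9.4
grip_force: 49.2
```

Request:
arm_command --plan '[[[0,0.04,-0.065],0],[[0,0.06,-0.065],0],[[0,0.069,-0.056],0],[[0,0.071,-0.053],0],[[0,0.073,-0.05],0],[[0,0.075,-0.047],0],[[0,0.077,-0.044],0],[[0,0.079,-0.041],0],[[0,0.081,-0.038],0],[[0,0.082,-0.034],0],[[0,0.084,-0.031],0],[[0,0.085,-0.027],0],[[0,0.086,-0.024],0],[[0,0.087,-0.02],0],[[0,0.087,-0.016],0]]'

```text
time_s: 10.28
ee_pos: [621.8, -328.9, 311.9]
eef_rot: [[0.963, 0.269, 0.004], [0.269, -0.963, -0.0], [0.003, 0.001, -1.0]]
ft_force: [1.9, 7.6, 12.3]
gripper_width: 8.8
grip_force: 51.9
```

Request:
arm_command --plan '[[[0,0.088,-0.013],0],[[0,0.088,-0.009],0],[[0,0.04,0],0],[[0,0,0],0]]'

```text
time_s: 10.78
ee_pos: [626.5, -345.8, 313.8]
eef_rot: [[0.963, 0.27, 0.0], [0.27, -0.963, 0.006], [0.002, -0.005, -1.0]]
ft_force: [-9.0, 30.7, 21.2]
gripper_width: 9.2
grip_force: 53.6
```

Request:
arm_command --plan '[[[0,-0.02,0],0],[[0,0,0],0],[[0,0,0],0]]' --grip -0.4

```text
time_s: 11.15
ee_pos: [626.3, -348.7, 311.3]
eef_rot: [[0.963, 0.269, 0.001], [0.269, -0.963, -0.001], [0.0, 0.001, -1.0]]
ft_force: [0.3, -0.1, 0.2]
gripper_width: 25.7
grip_force: 0.0
```

Request:
arm_command --plan '[[[0,0,-0.2],0],[[0,0,-0.4],0],[[0,-0.5,0],0],[[0,-0.5,0],0],[[0,-0.5,0],0],[[0,-0.42,0],0],[[0,0,0],0]]'

```text
time_s: 12.02
ee_pos: [574.1, -161.2, 371.4]
eef_rot: [[0.963, 0.271, 0.001], [0.271, -0.963, 0.0], [0.001, -0.0, -1.0]]
ft_force: [-0.3, -0.6, -1.0]
gripper_width: 25.4
grip_force: 0.0
```

```bash
python3 - <<'E'
from h import *
s=r.state();print(s["ee_pos"],s["gripper_width"])
c=cam("wrist"); im=c["img"].copy()
O=np.array([608.5,-284.8]);u=np.array([.963,.269]);f=np.array([-.269,.963])
for a,b,z in [(128,-50,89),(128,50,89)]:
    p=proj(c,[*(O+a*f+b*u),z])[0]; print(p); cv2.circle(im,tuple(int(v) for v in p),4,(0,0,255),1)
cv2.imwrite("pics/w2.png",im)
E
```

```text
[ 574.08678015 -161.22347192  371.41342074] 25.430284675916095
[277.52719403 210.0671031 ]
[277.68959778 127.8957629 ]
```

View pics/w2.png

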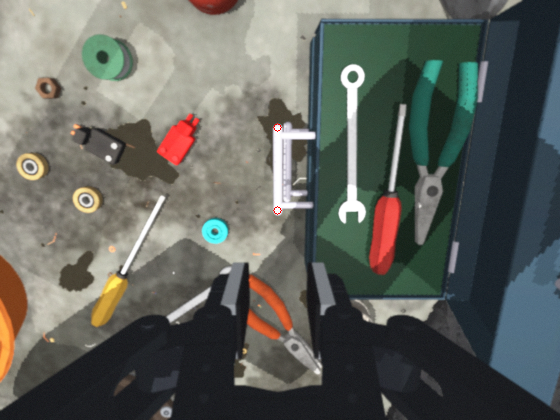

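The lid stands open, and the drawer bar lies at the circles (278,210)–(278,128). I'll go down and pull.

Request:
arm_command --plan '[[[0,0,0.55],0],[[0,0,0.55],0],[[0,0,0.55],0],[[0,0,0.55],0],[[0,0,0.5],0],[[0,0,0.28],0],[[0,0,0],0]]'

```text
time_s: 12.95
ee_pos: [573.5, -164.1, 70.6]
eef_rot: [[0.963, 0.268, -0.004], [0.268, -0.963, 0.001], [-0.003, -0.002, -1.0]]
ft_force: [1.1, -1.1, 1.2]
gripper_width: 25.3
grip_force: 0.0
```

Request:
arm_command --plan '[[[0,0,0],0],[[0,0,0],0],[[0,0,0],0],[[0,0,0],0]]' --grip -1

```text
time_s: 13.45
ee_pos: [573.8, -161.4, 73.1]
eef_rot: [[0.963, 0.268, -0.002], [0.268, -0.963, 0.003], [-0.001, -0.003, -1.0]]
ft_force: [1.0, 21.6, -16.3]
gripper_width: 8.8
grip_force: 48.6
```

Request:
arm_command --plan '[[[0,-0.1,0],0],[[0,-0.1,0],0],[[0,-0.1,0],0],[[0,-0.1,0],0],[[0,-0.1,0],0],[[0,-0.1,0],0],[[0,-0.1,0],0],[[0,-0.1,0],0],[[0,-0.1,0],0],[[0,-0.1,0],0],[[0,-0.1,0],0],[[0,-0.07,0],0],[[0,0,0],0],[[0,0,0],0]]'

```text
time_s: 15.2
ee_pos: [542.8, -50.4, 73.2]
eef_rot: [[0.963, 0.269, -0.0], [0.269, -0.963, 0.0], [-0.0, -0.0, -1.0]]
ft_force: [-7.2, -2.0, -3.9]
gripper_width: 8.8
grip_force: 50.7
```

Request:
arm_command --plan '[[[0,-0.03,0],0],[[0,0,0],0]]'

```text
time_s: 15.45
ee_pos: [542.9, -50.1, 73.2]
eef_rot: [[0.963, 0.27, 0.001], [0.27, -0.963, -0.003], [0.001, 0.003, -1.0]]
ft_force: [-4.7, -33.6, -10.8]
gripper_width: 8.9
grip_force: 50.7
```

Request:
arm_command --plan '[[[0,0.03,0],0],[[0,0,0],0],[[0,0,0],0]]' --grip -0.4

```text
time_s: 15.82
ee_pos: [543.9, -50.5, 73.2]
eef_rot: [[0.963, 0.269, 0.001], [0.269, -0.963, -0.0], [0.001, 0.0, -1.0]]
ft_force: [0.4, 0.2, -0.1]
gripper_width: 25.6
grip_force: 0.0
```

Request:
arm_command --plan '[[[0,0,-0.3],0],[[0,0,-0.5],0],[[0,0,-0.5],0],[[0,0,-0.4],0],[[-0.02,-0.48,0],0],[[-0.02,-0.48,0],0],[[-0.02,-0.48,0],0],[[-0.02,-0.48,0],0],[[-0.02,-0.45,0],0],[[0,0,0],0]]'

```text
time_s: 17.08
ee_pos: [468.9, 177.5, 243.0]
eef_rot: [[0.962, 0.272, 0.0], [0.272, -0.962, 0.001], [0.001, -0.001, -1.0]]
ft_force: [-0.6, -0.5, 0.5]
gripper_width: 25.8
grip_force: 0.0
```

```bash
cat >> h.py <<'E'
def tan_rings(c):
    h=cv2.cvtColor(c["img"],cv2.COLOR_BGR2HSV); m=cv2.inRange(h,(12,70,120),(26,200,255))
    m=cv2.morphologyEx(m,cv2.MORPH_CLOSE,np.ones((5,5))); out=[]
    for k in cv2.findContours(m,0,1)[0]:
        if cv2.contourArea(cv2.convexHull(k))>250:
            (x,y),(a,b),_=cv2.minAreaRect(k)
            if .7<a/b<1.4: out.append(((round(x),round(y)),(round(a),round(b)),ray(c,(x,y),10).round(1)[:2]))
    return out
E
python3 - <<'E'
from h import *
s=r.state();print(s["ee_pos"],s["gripper_width"])
c=cam("wrist"); im=c["img"].copy()
for t in tan_rings(c): print(t)
for q in ["bearing_1","regulator_1"]:
    for d in r.find_in("wrist",q): print(q,d,ray(c,d["pixel"],12)[:2].round())
O=np.array([608.5,-284.8]);u=np.array([.963,.269]);f=np.array([-.269,.963])
cv2.imwrite("pics/w3.png",im)
E
```

```text
[468.86064936 177.52919774 242.96828214] 25.803462977851506
((342, 220), (33, 34), array([442.5,  95.3]))
((278, 176), (35, 36), array([470.9, 177.5]))
((202, 132), (37, 37), array([494.7, 266.5]))
((322, 70), (27, 27), array([584.4, 165. ]))
bearing_1 {'pixel': [124.8, 61.6], 'p': 0.98} [540. 352.]
bearing_1 {'pixel': [200.5, 132.1], 'p': 0.78} [494. 267.]
bearing_1 {'pixel': [339.5, 220.9], 'p': 0.78} [442.  98.]
bearing_1 {'pixel': [500.1, 259.0], 'p': 0.72} [449. -94.]
bearing_1 {'pixel': [275.9, 172.8], 'p': 0.69} [474. 181.]
regulator_1 {'pixel': [380.2, 145.5], 'p': 0.9} [532.  84.]
regulator_1 {'pixel': [486.3, 142.6], 'p': 0.82} [565. -21.]
regulator_1 {'pixel': [101.6, 141.2], 'p': 0.78} [457. 364.]
```

View pics/w3.png

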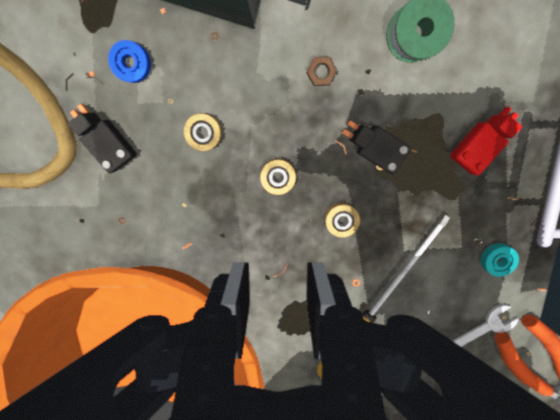

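Tan bearings at (342,220), (278,176) and (202,132), black regulators at (103,140) and (380,146). I'm taking the middle bearing first.

Request:
arm_command --plan '[[[0.015,0,0.45],0],[[0,0,0.55],0],[[0,0,0.55],0],[[0,0,0.55],0],[[0,0,0.25],0],[[0,0,0.06],0],[[0,0,0],0]]' --grip 0.4

```text
time_s: 18.1
ee_pos: [471.8, 174.8, 2.1]
eef_rot: [[0.963, 0.268, 0.0], [0.268, -0.963, 0.0], [0.0, 0.0, -1.0]]
ft_force: [-0.0, 0.7, 0.6]
gripper_width: 59.7
grip_force: 0.0
```

Request:
arm_command --plan '[[[0,0,0],0],[[0,0,0],0],[[0,0,0],0],[[0,0,0],0]]' --grip -1

```text
time_s: 18.6
ee_pos: [472.3, 175.4, 3.3]
eef_rot: [[0.963, 0.269, 0.002], [0.269, -0.963, 0.001], [0.002, 0.0, -1.0]]
ft_force: [-1.5, -3.2, 13.3]
gripper_width: 35.3
grip_force: 48.4
```

Request:
arm_command --plan '[[[0,0,-0.2],0],[[0,0,-0.5],0],[[0,0,-0.5],0],[[0,0,0],0]]'

```text
time_s: 19.1
ee_pos: [473.8, 176.0, 126.0]
eef_rot: [[0.963, 0.269, 0.007], [0.269, -0.963, 0.002], [0.008, -0.0, -1.0]]
ft_force: [0.6, -0.4, -1.5]
gripper_width: 35.0
grip_force: 50.4
```

```bash
cat >> h.py <<'E'
O=np.array([608.5,-284.8]);u=np.array([.963,.269]);f=np.array([-.269,.963])
def spot(side,ax,ay): return O+(140-ax)*f+(76*side+ay)*u   # chest x,y offsets from compartment point
def to(xy,z,yaw=None,s=None):
    s=s or r.state(); R=np.array(s["eef_rot"]); d=np.array([*xy,z])-s["ee_pos"]
    print("now",np.round(s["ee_pos"],1),"w",round(s["gripper_width"],1),"tool shift/100",np.round(R.T@d/100,3))
E
python3 - <<'E'
from h import *
for a in [(1,-3,-48),(1,-3,0),(1,-3,48)]: print(spot(*a).round(1)); to(spot(*a),150)
E
```

```text
[ 597.  -139.6]
now [473.8 176.  126. ] w 35.0 tool shift/100 [ 0.34   3.371 -0.238]
[ 643.2 -126.6]
now [473.8 176.  126. ] w 35.0 tool shift/100 [ 0.82   3.371 -0.234]
[ 689.4 -113.7]
now [473.8 176.  126. ] w 35.0 tool shift/100 [ 1.3    3.371 -0.23 ]
```

Request:
arm_command --plan '[[[0,0,-0.3],0],[[0,0,-0.3],0],[[0.184,0.482,0],0],[[0.184,0.482,0],0],[[0.184,0.482,0],0],[[0.184,0.482,0],0],[[0.184,0.482,0],0],[[0.184,0.482,0],0],[[0.184,0.482,0],0],[[0,0,0],0]]'

```text
time_s: 20.35
ee_pos: [687.4, -118.2, 180.9]
eef_rot: [[0.964, 0.266, 0.001], [0.266, -0.964, -0.001], [0.001, 0.001, -1.0]]
ft_force: [0.5, -0.6, -0.9]
gripper_width: 34.7
grip_force: 50.5
```

```bash
python3 - <<'E'
from h import *
to(spot(1,-3,48),62)
c=cam("wrist"); im=c["img"].copy()
pts=[spot(s,x,y) for s in(1,-1) for x,y in[(-56,-74),(-56,74),(55,-74),(55,74)]]
for p in pts:
    q=proj(c,[*p,58])[0]; cv2.circle(im,tuple(int(v) for v in q),3,(0,0,255),1)
cv2.imwrite("pics/w4.png",im)
E
```

```text
now [ 687.4 -118.2  180.9] w 34.7 tool shift/100 [ 0.031 -0.039  1.189]
```

View pics/w4.png

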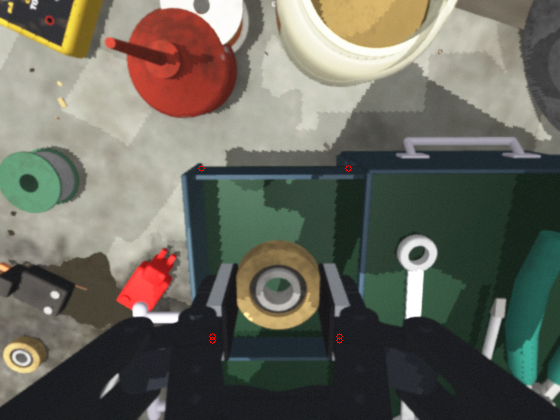

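Request:
arm_command --plan '[[[0.02,-0.025,0.4],0],[[0,0,0.4],0],[[0,0,0.25],0],[[0,0,0.1],0],[[0,0,0.03],0],[[0,0,0],0],[[0,0,0],0]]'

```text
time_s: 21.28
ee_pos: [687.9, -112.2, 64.8]
eef_rot: [[0.963, 0.269, 0.001], [0.269, -0.963, -0.0], [0.001, 0.001, -1.0]]
ft_force: [-1.1, -0.5, -0.5]
gripper_width: 35.1
grip_force: 50.5
```

Request:
arm_command --plan '[[[0,0,0],0],[[0,0,0],0],[[0,0,0],0]]' --grip 0.15

```text
time_s: 21.65
ee_pos: [687.4, -112.2, 63.8]
eef_rot: [[0.963, 0.269, 0.0], [0.269, -0.963, -0.0], [0.0, 0.0, -1.0]]
ft_force: [0.4, -0.1, 0.1]
gripper_width: 49.3
grip_force: 0.0
```

Request:
arm_command --plan '[[[0,0,-0.2],0],[[0,0,-0.5],0],[[0,0,-0.5],0],[[0,0,0],0]]'

```text
time_s: 22.15
ee_pos: [690.0, -112.7, 189.8]
eef_rot: [[0.963, 0.269, 0.008], [0.269, -0.963, -0.002], [0.007, 0.004, -1.0]]
ft_force: [0.0, -0.2, -1.1]
gripper_width: 49.1
grip_force: 0.0
```

```bash
python3 - <<'E'
from h import *
print(tan_rings(cam("top")))
c=cam("wrist")
h=[(t[0],t[1],ray(c,t[0],70).round()[:2]) for t in tan_rings(c)];print(h,spot(1,-3,48))
to((442.5,95.3),200); to((494.7,266.5),200)
E
```

```text
[((76, 155), (52, 40), array([775.2, 667.7])), ((116, 73), (30, 23), array([1045.7,  539.2])), ((146, 69), (22, 29), array([1055.,  440.]))]
[((28, 355), (34, 30), array([503.,  61.])), ((276, 210), (48, 49), array([ 687., -112.]))] [ 689.445 -113.735]
now [ 687.7 -112.2  185.3] w 48.9 tool shift/100 [-1.803 -2.658 -0.152]
now [ 687.7 -112.2  185.3] w 48.9 tool shift/100 [-0.84  -4.167 -0.152]
```

Request:
arm_command --plan '[[[-0.3,-0.443,-0.025],0],[[-0.3,-0.443,-0.025],0],[[-0.3,-0.443,-0.025],0],[[-0.3,-0.443,-0.025],0],[[-0.3,-0.443,-0.025],0],[[-0.3,-0.443,-0.025],0],[[0,0,0],0],[[0,0,0],0]]' --grip 0.4

```text
time_s: 23.25
ee_pos: [442.6, 95.5, 198.5]
eef_rot: [[0.963, 0.27, -0.0], [0.27, -0.963, -0.0], [-0.0, 0.0, -1.0]]
ft_force: [0.1, 0.7, -0.8]
gripper_width: 59.6
grip_force: 0.0
```

```bash
python3 - <<'E'
from h import *
for t in tan_rings(cam("wrist")): print(t); to(t[2],2)
E
```

```text
((70, 306), (139, 141), array([259.6, 272.5]))
now [443.   95.2 198.5] w 60.1 tool shift/100 [-1.29  -2.201  1.965]
((277, 187), (40, 38), array([442.6,  95.4]))
now [443.   95.2 198.5] w 60.1 tool shift/100 [-0.003 -0.003  1.965]
((106, 80), (46, 43), array([494.5, 266.2]))
now [443.   95.2 198.5] w 60.1 tool shift/100 [ 0.956 -1.509  1.965]
```

Request:
arm_command --plan '[[[0,0,0.45],0],[[0,0,0.55],0],[[0,0,0.55],0],[[0,0,0.3],0],[[0,0,0.11],0],[[0,0,0],0]]'

```text
time_s: 24.05
ee_pos: [442.7, 95.0, 2.4]
eef_rot: [[0.963, 0.268, -0.001], [0.268, -0.963, -0.0], [-0.001, -0.0, -1.0]]
ft_force: [-0.2, -0.4, -0.1]
gripper_width: 59.7
grip_force: 0.0
```

Request:
arm_command --plan '[[[0,0,0],0],[[0,0,0],0],[[0,0,0],0],[[0,0,0],0]]' --grip -1

```text
time_s: 24.55
ee_pos: [443.5, 95.5, 4.2]
eef_rot: [[0.963, 0.269, 0.003], [0.269, -0.963, 0.0], [0.003, 0.0, -1.0]]
ft_force: [-0.7, -3.2, 9.4]
gripper_width: 35.3
grip_force: 48.8
```

Request:
arm_command --plan '[[[0,0,-0.2],0],[[0,0,-0.5],0],[[0,0,-0.55],0],[[0,0,-0.55],0],[[0.222,0.446,0],0],[[0.222,0.446,0],0],[[0.222,0.446,0],0],[[0.222,0.446,0],0],[[0.222,0.446,0],0],[[0.222,0.446,0],0],[[0,0,0],0],[[0,0,0],0]]'

```text
time_s: 26.05
ee_pos: [642.2, -126.4, 183.4]
eef_rot: [[0.963, 0.268, 0.0], [0.268, -0.963, 0.0], [0.0, -0.0, -1.0]]
ft_force: [-0.9, 0.2, -0.9]
gripper_width: 34.8
grip_force: 50.4
```

```bash
python3 - <<'E'
from h import *
to(spot(1,-3,0),63)
E
```

```text
now [ 642.2 -126.4  183.4] w 34.8 tool shift/100 [0.009 0.006 1.204]
```

Request:
arm_command --plan '[[[0.01,0.006,0.4],0],[[0,0,0.4],0],[[0,0,0.25],0],[[0,0,0.1],0],[[0,0,0.045],0],[[0,0,0],0]]'

```text
time_s: 26.8
ee_pos: [644.2, -126.7, 64.1]
eef_rot: [[0.963, 0.269, 0.001], [0.269, -0.963, -0.0], [0.001, 0.001, -1.0]]
ft_force: [-0.4, 0.5, 0.0]
gripper_width: 34.9
grip_force: 50.4
```

Request:
arm_command --plan '[[[0,0,0],0],[[0,0,0],0],[[0,0,0],0]]' --grip 0.15

```text
time_s: 27.18
ee_pos: [644.0, -126.9, 63.5]
eef_rot: [[0.963, 0.269, 0.0], [0.269, -0.963, -0.0], [0.0, 0.0, -1.0]]
ft_force: [-0.1, 0.2, -0.5]
gripper_width: 49.1
grip_force: 0.0
```

Request:
arm_command --plan '[[[0,0,-0.2],0],[[0,0,-0.5],0],[[0,0,-0.55],0],[[-0.047,-0.523,0],0],[[-0.047,-0.523,0],0],[[-0.047,-0.523,0],0],[[-0.047,-0.523,0],0],[[-0.047,-0.523,0],0],[[-0.047,-0.523,0],0],[[-0.047,-0.523,0],0],[[-0.047,-0.523,0],0],[[0,0,0],0],[[0,0,0],0]]'

```text
time_s: 28.8
ee_pos: [495.4, 266.0, 189.1]
eef_rot: [[0.963, 0.27, 0.001], [0.27, -0.963, 0.0], [0.001, 0.0, -1.0]]
ft_force: [-0.0, -0.5, 0.3]
gripper_width: 49.1
grip_force: 0.0
```

```bash
python3 - <<'E'
from h import *
for t in tan_rings(cam("wrist")): print(t); to(t[2],2)
c=cam("wrist")
for d in r.find_in("wrist","regulator_1"): print(d,ray(c,d["pixel"],12)[:2].round())
E
```

```text
((141, 404), (29, 22), array([212.4, 348. ]))
now [495.6 265.5 188.9] w 49.1 tool shift/100 [-2.508 -1.555  1.867]
((277, 190), (40, 40), array([495. , 266.1]))
now [495.6 265.5 188.9] w 49.1 tool shift/100 [-0.006 -0.007  1.869]
((12, 10), (20, 23), array([580.7, 513. ]))
now [495.6 265.5 188.9] w 49.1 tool shift/100 [ 1.483 -2.155  1.87 ]
{'pixel': [473.9, 203.1], 'p': 0.8} [533.  85.]
{'pixel': [163.2, 199.8], 'p': 0.79} [458. 365.]
{'pixel': [555.1, 211.9], 'p': 0.6} [546.   8.]
```

Request:
arm_command --plan '[[[-0.006,-0.006,0.45],0],[[0,0,0.55],0],[[0,0,0.5],0],[[0,0,0.27],0],[[0,0,0.1],0],[[0,0,0],0]]' --grip 0.4

```text
time_s: 29.7
ee_pos: [494.7, 266.0, 1.3]
eef_rot: [[0.963, 0.268, -0.0], [0.268, -0.963, -0.0], [-0.0, 0.0, -1.0]]
ft_force: [1.1, -0.0, 0.0]
gripper_width: 59.7
grip_force: 0.0
```

Request:
arm_command --plan '[[[0,0,0],0],[[0,0,0],0],[[0,0,0],0],[[0,0,0],0]]' --grip -1

```text
time_s: 30.2
ee_pos: [495.3, 266.8, 2.8]
eef_rot: [[0.963, 0.269, 0.002], [0.269, -0.963, 0.001], [0.002, -0.0, -1.0]]
ft_force: [-0.7, -2.5, 9.8]
gripper_width: 35.1
grip_force: 48.8
```

Request:
arm_command --plan '[[[0,0,-0.2],0],[[0,0,-0.5],0],[[0,0,-0.55],0],[[0,0,-0.55],0],[[-0.014,0.522,0],0],[[-0.014,0.522,0],0],[[-0.014,0.522,0],0],[[-0.014,0.522,0],0],[[-0.014,0.522,0],0],[[-0.014,0.522,0],0],[[-0.014,0.522,0],0],[[-0.014,0.522,0],0],[[0,0,0],0],[[0,0,0],0]]'

```text
time_s: 31.95
ee_pos: [595.7, -138.6, 181.8]
eef_rot: [[0.963, 0.268, 0.0], [0.268, -0.963, 0.0], [0.0, 0.0, -1.0]]
ft_force: [0.1, -0.2, -0.2]
gripper_width: 35.2
grip_force: 50.4
```

```bash
python3 - <<'E'
from h import *
to(spot(1,-3,-48),63)
c=cam("wrist"); cv2.imwrite("pics/w5.png",c["img"])
E
```

```text
now [ 595.7 -138.6  181.8] w 35.2 tool shift/100 [0.01  0.012 1.188]
```

View pics/w5.png

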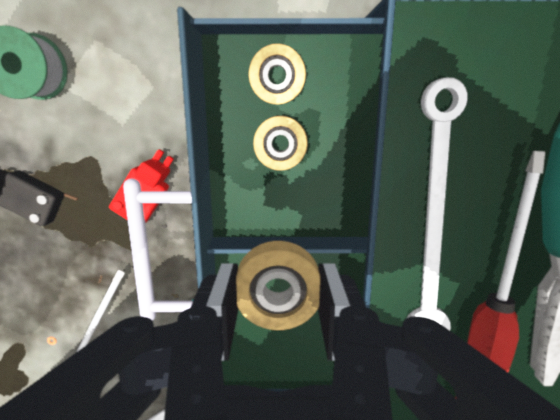

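Two bearings lie flat in the left compartment, at (277,74) and (281,143). The third is above its spot, with the divider at row 245.

Request:
arm_command --plan '[[[0.035,0.01,0.4],0],[[0,0,0.4],0],[[0,0,0.25],0],[[0,0,0.1],0],[[0,0,0.03],0],[[0,0,0],0]]'

```text
time_s: 32.75
ee_pos: [600.1, -138.6, 64.1]
eef_rot: [[0.963, 0.269, 0.001], [0.269, -0.963, -0.0], [0.001, 0.001, -1.0]]
ft_force: [-0.7, -0.2, -0.1]
gripper_width: 35.0
grip_force: 50.4
```

Request:
arm_command --plan '[[[0,0,0],0],[[0,0,0],0],[[0,0,0],0]]' --grip 0.15

```text
time_s: 33.12
ee_pos: [599.7, -138.9, 63.6]
eef_rot: [[0.963, 0.269, 0.001], [0.269, -0.963, -0.0], [0.0, 0.0, -1.0]]
ft_force: [0.0, 0.8, 0.2]
gripper_width: 49.3
grip_force: 0.0
```

Request:
arm_command --plan '[[[0,0,-0.2],0],[[0,0,-0.5],0],[[0,0,-0.55],0],[[0,0,0],0]]'

```text
time_s: 33.62
ee_pos: [602.0, -139.5, 192.8]
eef_rot: [[0.963, 0.269, 0.007], [0.269, -0.963, -0.002], [0.006, 0.004, -1.0]]
ft_force: [0.6, 0.7, -0.4]
gripper_width: 49.1
grip_force: 0.0
```

```bash
python3 - <<'E'
from h import *
c=cam("wrist")
for t in tan_rings(c): print(t[:2],ray(c,t[0],70)[:2])
to((500,50),200)
c=cam("top"); im=c["img"]
# regs: dark blobs near expected
for p in [(532,82),(457,360)]:
    x0,y0=p; X,Y=np.meshgrid(np.arange(x0-60,x0+60,.5),np.arange(y0-60,y0+60,.5),indexing="ij")
    q=proj(c,np.stack([X,Y,np.full_like(X,15)],-1)).astype(np.float32).reshape(*X.shape,2)
    o=cv2.remap(im,q[...,0],q[...,1],cv2.INTER_CUBIC); cv2.imwrite(f"pics/r{x0}.png",o)
a=np.hstack([cv2.imread("pics/r532.png"),cv2.imread("pics/r457.png")]); cv2.imwrite("pics/rr.png",cv2.resize(a,None,fx=1.6,fy=1.6))
E
```

```text
((276, 209), (48, 48)) [ 600.15608555 -139.55762984]
((276, 150), (51, 51)) [ 643.99388136 -127.38817322]
((273, 85), (56, 54)) [ 687.15960534 -113.2094904 ]
now [ 600.7 -139.1  190.4] w 49.2 tool shift/100 [-0.461 -2.092 -0.102]
```

Request:
arm_command --plan '[[[0,0,0],-0.105],[[0,0,0],-0.105],[[0,0,0],-0.105],[[0,0,0],-0.105],[[0,0,0],-0.105],[[0,0,0],-0.105],[[0,0,0],-0.105],[[0.42,-0.2,0],0],[[0.42,-0.2,0],0],[[0.42,-0.2,0],0],[[0.42,-0.2,0],0],[[0.4,-0.2,0],0],[[0,0,0],0],[[0,0,0],0]]' --grip 0.6

```text
time_s: 35.48
ee_pos: [530.0, 81.3, 187.3]
eef_rot: [[0.143, 0.99, -0.001], [0.99, -0.143, -0.0], [-0.001, -0.001, -1.0]]
ft_force: [0.2, -1.3, -0.0]
gripper_width: 68.2
grip_force: 0.0
```

```bash
cat > reg.py <<'E'
from h import *
import sys
c=cam("wrist"); s=r.state(); im=c["img"]
ds=r.find_in("wrist","regulator_1"); print([(np.round(d["pixel"]),round(d["p"],2),ray(c,d["pixel"],14).round()[:2]) for d in ds])
p=np.array(s["ee_pos"])[:2]
X,Y=np.meshgrid(np.arange(p[0]-70,p[0]+70,.5),np.arange(p[1]-70,p[1]+70,.5),indexing="ij")
q=proj(c,np.stack([X,Y,np.full_like(X,18)],-1)).astype(np.float32).reshape(*X.shape,2)
o=cv2.remap(im,q[...,0],q[...,1],cv2.INTER_LINEAR)
cv2.imwrite("pics/"+sys.argv[1],np.hstack([cv2.resize(o,(420,420)),im[:,140:420+60]])[:,:800])
print("ortho origin (row0,col0)=",X[0,0],Y[0,0],"scale mm/px",140/420, s["ee_pos"],np.round(s["eef_rot"],3).tolist())
E
python3 reg.py g1.png
```

```text
[(array([325., 282.]), 0.82, array([562., -17.])), (array([282., 185.]), 0.73, array([534.,  86.]))]
ortho origin (row0,col0)= 460.2561612864059 10.8809305778464 scale mm/px 0.3333333333333333 [530.25616129  80.88093058 187.46150491] [[0.144, 0.99, -0.001], [0.99, -0.144, -0.0], [-0.0, -0.001, -1.0]]
```

View pics/g1.png

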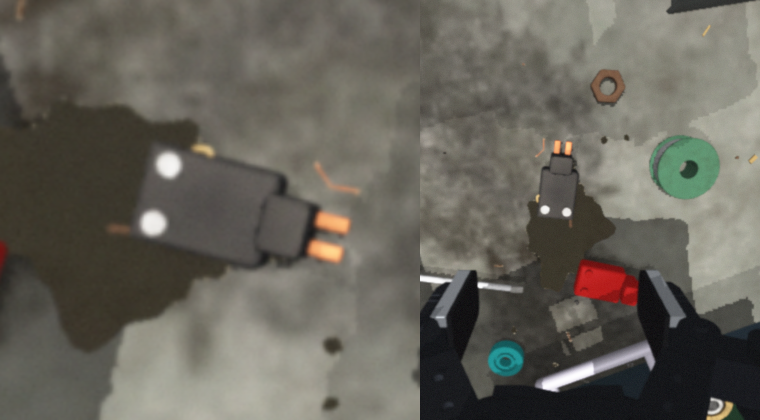

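Regulator 1: body centre (529,80), long axis at -105°, brushes toward +y. Nothing lies within finger reach of it.

Request:
arm_command --plan '[[[0.035,-0.005,0.4],-0.07],[[0,0,0.55],0],[[0,0,0.5],0],[[0,0,0.3],0],[[0,0,0.1],0],[[0,0,0],0]]'

```text
time_s: 36.33
ee_pos: [530.5, 84.4, 3.1]
eef_rot: [[0.035, 0.999, -0.001], [0.999, -0.035, -0.0], [-0.0, -0.001, -1.0]]
ft_force: [0.5, -0.3, -0.3]
gripper_width: 67.9
grip_force: 0.0
```

Request:
arm_command --plan '[[[0,0,0],0],[[0,0,0],0],[[0,0,0],0],[[0,0,0],0]]' --grip -1 --force 45

```text
time_s: 36.83
ee_pos: [531.3, 85.0, 4.5]
eef_rot: [[0.034, 0.999, 0.002], [0.999, -0.034, 0.0], [0.0, 0.002, -1.0]]
ft_force: [-0.5, -1.3, 8.8]
gripper_width: 32.6
grip_force: 44.0
```

Request:
arm_command --plan '[[[0,0,-0.2],0],[[0,0,-0.5],-0.084],[[0,0,-0.55],-0.084],[[0,0,-0.55],-0.084],[[0,0,0],-0.084],[[0,0,0],0]]'

```text
time_s: 37.58
ee_pos: [530.7, 85.0, 184.4]
eef_rot: [[-0.473, 0.881, 0.002], [0.881, 0.473, 0.0], [-0.001, 0.002, -1.0]]
ft_force: [0.4, 0.1, -0.3]
gripper_width: 32.8
grip_force: 45.8
```

```bash
python3 - <<'E'
from h import *
to(spot(-1,-6,33),62);to(spot(-1,-6,-33),62); to(spot(-1,-6,0),62)
E
```

```text
now [530.7  85.  184.4] w 32.8 tool shift/100 [-2.107 -1.167  1.223]
now [530.7  85.  184.4] w 32.8 tool shift/100 [-1.962 -1.811  1.222]
now [530.7  85.  184.4] w 32.8 tool shift/100 [-2.035 -1.489  1.223]
```

Request:
arm_command --plan '[[[0,0,0],0.07],[[0,0,0],0.07],[[-0.385,-0.223,0],0],[[-0.385,-0.223,0],0],[[-0.385,-0.223,0],0],[[-0.385,-0.223,0],0],[[-0.385,-0.223,0],0],[[-0.385,-0.223,0],0],[[0,0,0],0],[[0,0,0],0]]'

```text
time_s: 38.83
ee_pos: [463.7, -173.3, 182.8]
eef_rot: [[-0.267, 0.964, -0.001], [0.964, 0.268, 0.001], [0.001, -0.001, -1.0]]
ft_force: [0.7, -0.4, -0.7]
gripper_width: 32.8
grip_force: 45.7
```

```bash
python3 - <<'E'
from h import *
to(spot(-1,-6,-33),63)
print(np.round(r.state()["eef_rot"],3).tolist())
c=cam("wrist"); im=c["img"].copy()
for x,y in[(-56,-74),(-56,74),(55,-74),(55,74)]:
    for z,col in((58,(0,0,255)),(84,(0,255,255))):
        q=proj(c,[*spot(-1,x,y),z])[0]; cv2.circle(im,tuple(int(v) for v in q),3,col,1)
cv2.imwrite("pics/w6.png",im)
E
```

```text
now [ 463.7 -173.3  182.8] w 32.8 tool shift/100 [-0.004  0.006  1.198]
[[-0.267, 0.964, -0.001], [0.964, 0.268, 0.001], [0.001, -0.001, -1.0]]
```

View pics/w6.png

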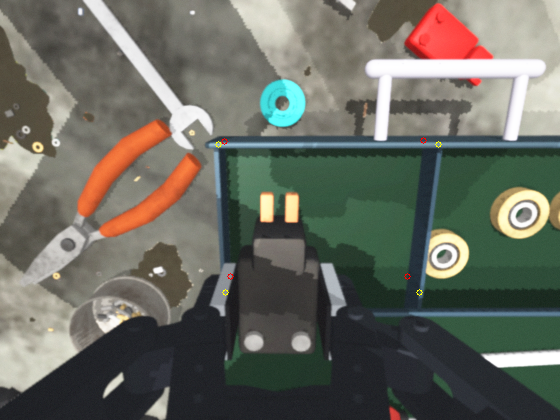

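Request:
arm_command --plan '[[[0,0.006,0.4],0],[[0,0,0.35],0],[[0,0,0.25],0],[[0,0,0.12],0],[[0,0,0.06],0],[[0,0,0],0],[[0,0,0],0]]'

```text
time_s: 39.75
ee_pos: [465.2, -173.6, 65.9]
eef_rot: [[-0.27, 0.963, 0.001], [0.963, 0.27, -0.0], [-0.001, 0.001, -1.0]]
ft_force: [-0.2, 0.2, 0.3]
gripper_width: 32.7
grip_force: 45.8
```

Request:
arm_command --plan '[[[0,0,0],0],[[0,0,0],0],[[0,0,0],0]]' --grip 0

```text
time_s: 40.12
ee_pos: [464.7, -173.5, 65.4]
eef_rot: [[-0.27, 0.963, 0.0], [0.963, 0.27, -0.0], [-0.0, 0.0, -1.0]]
ft_force: [-0.5, 1.0, 1.4]
gripper_width: 42.7
grip_force: 0.0
```

Request:
arm_command --plan '[[[0,0,-0.2],0],[[0,0,-0.5],0],[[0,0,-0.55],0],[[0,0,0],0]]'

```text
time_s: 40.62
ee_pos: [466.8, -174.4, 194.0]
eef_rot: [[-0.27, 0.963, 0.006], [0.963, 0.27, -0.003], [-0.004, 0.005, -1.0]]
ft_force: [0.2, 1.2, -1.3]
gripper_width: 42.7
grip_force: 0.0
```

```bash
python3 - <<'E'
from h import *
c=cam("top")
for d in r.find_in("top","regulator_1"): print(np.round(d["pixel"]),d["p"],ray(c,d["pixel"],15).round()[:2])
for q,z in ((( 206,206),206),((191,287),96),((208,296),96)): print(ray(c,q,z).round())
to((457,360),250)
print(r.state()["qpos"])
E
```

```text
[169. 255.] 0.78 [454. 354.]
[286. 222.] 0.76 [558. -16.]
[597. 201. 206.]
[365. 266.  96.]
[338. 216.  96.]
now [ 464.7 -173.5  190.5] w 42.7 tool shift/100 [ 5.157  1.369 -0.597]
[-4.18384770e-01  3.17737526e-01  1.98791750e+00 -4.13712504e-05
  8.34854095e-01 -6.92127569e-01]
```

Request:
arm_command --plan '[[[0.516,0.137,-0.02],0],[[0.516,0.137,0],0],[[0.516,0.137,0],0],[[0.516,0.137,0],0],[[0.516,0.137,0],0],[[0.516,0.137,0],0],[[0.516,0.137,0],0],[[0.516,0.137,0],0],[[0.516,0.137,0],0],[[0.516,0.137,0],0],[[0,0,0],0.102],[[0,0,0],0.102],[[0,0,0],0.102],[[0,0,0],0.102],[[0,0,0],0.102],[[0,0,0],0.102],[[0,0,0],0]]' --grip 0.6

```text
time_s: 42.85
ee_pos: [456.4, 359.9, 190.6]
eef_rot: [[0.634, 0.773, -0.002], [0.773, -0.634, -0.002], [-0.003, -0.001, -1.0]]
ft_force: [-0.7, 0.3, -0.2]
gripper_width: 68.2
grip_force: 0.0
```

```bash
python3 reg.py g2.png
```

```text
[(array([273., 185.]), 0.71, array([456., 366.])), (array([555., 375.]), 0.44, array([560.,   6.]))]
ortho origin (row0,col0)= 386.47923692892624 289.9723864873566 scale mm/px 0.3333333333333333 [456.47923693 359.97238649 190.85166335] [[0.632, 0.775, -0.002], [0.775, -0.632, -0.001], [-0.002, -0.001, -1.0]]
```

View pics/g2.png

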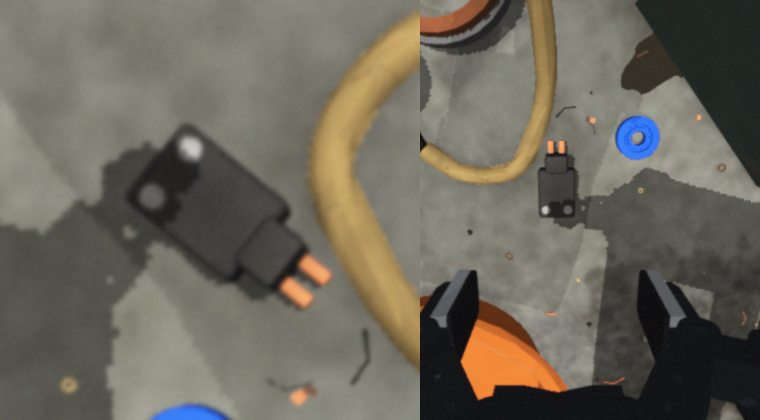

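Regulator 2: body centre (453.5,359.4), axis at -129°. The hose runs close on one side, so I'll grip at the body centre with a narrower opening.

Request:
arm_command --plan '[[[-0.024,-0.019,0.4],0],[[0,0,0.45],0],[[0,0,0.4],0],[[0,0,0.3],0],[[0,0,0.2],0],[[0,0,0.12],0],[[0,0,0],0]]' --grip 0.05

```text
time_s: 43.82
ee_pos: [453.7, 359.5, 4.5]
eef_rot: [[0.634, 0.774, -0.001], [0.774, -0.634, -0.001], [-0.001, -0.0, -1.0]]
ft_force: [0.3, -0.8, -0.4]
gripper_width: 44.6
grip_force: 0.0
```

Request:
arm_command --plan '[[[0,0,0],0],[[0,0,0],0],[[0,0,0],0],[[0,0,0],0]]' --grip -1

```text
time_s: 44.32
ee_pos: [454.4, 360.0, 5.8]
eef_rot: [[0.635, 0.773, 0.001], [0.773, -0.635, 0.001], [0.001, 0.0, -1.0]]
ft_force: [-0.9, -0.6, 7.4]
gripper_width: 33.0
grip_force: 45.6
```

Request:
arm_command --plan '[[[0,0,-0.2],0],[[0,0,-0.5],0],[[0,0,-0.6],0],[[0,0,-0.6],0],[[0,0,0],0],[[0,0,0],0]]'

```text
time_s: 45.08
ee_pos: [453.8, 359.6, 195.2]
eef_rot: [[0.635, 0.773, 0.0], [0.773, -0.635, 0.0], [0.0, 0.0, -1.0]]
ft_force: [0.3, -0.3, -0.6]
gripper_width: 32.9
grip_force: 45.0
```

```bash
python3 - <<'E'
from h import *
to(spot(-1,-3,33),62)
E
```

```text
now [453.8 359.6 195.2] w 32.9 tool shift/100 [-3.531  3.867  1.332]
```

Request:
arm_command --plan '[[[-0.353,0.387,0],0],[[-0.353,0.387,0],0],[[-0.353,0.387,0],0],[[-0.353,0.387,0],0],[[-0.353,0.387,0],0],[[-0.353,0.387,0],0],[[-0.353,0.387,0],0],[[-0.353,0.387,0],0],[[-0.353,0.387,0],0],[[-0.353,0.387,0],0],[[0,0,0],-0.102],[[0,0,0],-0.102],[[0,0,0],-0.102],[[0,0,0],-0.102],[[0,0,0],-0.102],[[0,0,0],-0.102],[[0,0,0],0],[[0,0,0],0]]'

```text
time_s: 47.32
ee_pos: [528.6, -158.5, 194.3]
eef_rot: [[-0.267, 0.964, -0.002], [0.964, 0.267, 0.001], [0.001, -0.001, -1.0]]
ft_force: [-0.7, -0.2, -0.3]
gripper_width: 32.3
grip_force: 45.0
```

```bash
python3 - <<'E'
from h import *
to(spot(-1,-3,33),66)
print(np.round(r.state()["eef_rot"],3).tolist())
c=cam("wrist"); cv2.imwrite("pics/w7.png",c["img"])
E
```

```text
now [ 528.6 -158.5  194.3] w 32.3 tool shift/100 [-3.000e-03  1.000e-03  1.283e+00]
[[-0.267, 0.964, -0.002], [0.964, 0.267, 0.001], [0.001, -0.001, -1.0]]
```

View pics/w7.png

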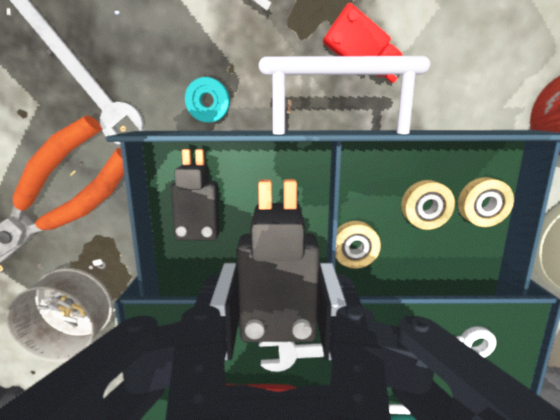

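Request:
arm_command --plan '[[[0,0,0.45],0],[[0,0,0.35],0],[[0,0,0.27],0],[[0,0,0.13],0],[[0,0,0.08],0],[[0,0,0],0],[[0,0,0],0]]'

```text
time_s: 48.25
ee_pos: [529.6, -158.8, 68.0]
eef_rot: [[-0.27, 0.963, 0.001], [0.963, 0.27, -0.0], [-0.001, 0.001, -1.0]]
ft_force: [0.5, -1.3, -0.4]
gripper_width: 32.9
grip_force: 45.1
```

Request:
arm_command --plan '[[[0,0,0],0],[[0,0,0],0],[[0,0,0],0]]' --grip 0

```text
time_s: 48.62
ee_pos: [529.2, -158.7, 67.4]
eef_rot: [[-0.27, 0.963, 0.0], [0.963, 0.27, -0.0], [-0.0, 0.0, -1.0]]
ft_force: [1.1, 0.3, 0.6]
gripper_width: 42.5
grip_force: 0.0
```

Request:
arm_command --plan '[[[0,0,-0.2],0],[[0,0,-0.5],0],[[0,0,-0.5],0],[[0,0.4,0],0],[[0,0,0],0],[[0,0,0],0]]'

```text
time_s: 49.38
ee_pos: [567.0, -147.6, 186.8]
eef_rot: [[-0.271, 0.963, -0.001], [0.963, 0.271, 0.0], [0.001, -0.001, -1.0]]
ft_force: [-0.1, -0.2, 0.4]
gripper_width: 42.7
grip_force: 0.0
```

```bash
python3 - <<'E'
from h import *
c=cam("wrist"); cv2.imwrite("pics/w8.png",c["img"])
for t in tan_rings(c):
    p=ray(c,t[0],69)[:2]-O; print(t[:2],"chest off from Lpt", round(140-p@f,1), round(p@u-76,1))
to(O+243*f,73)
E
```

```text
((308, 248), (48, 47)) chest off from Lpt 29.5 -55.9
((380, 208), (51, 51)) chest off from Lpt -3.5 -1.9
((440, 205), (50, 54)) chest off from Lpt -6.0 43.6
((224, 155), (16, 22)) chest off from Lpt -43.5 -119.2
now [ 566.7 -147.8  186.7] w 42.9 tool shift/100 [0.996 0.037 1.138]
```

View pics/w8.png

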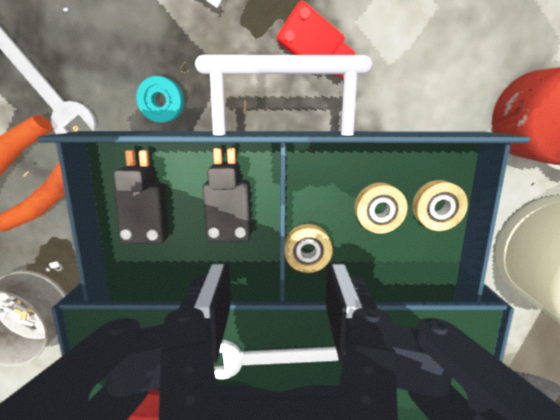

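All five spares lie flat in their compartments. One bearing was nudged against the divider at (308,248) and is still flat. Now I close the drawer.

Request:
arm_command --plan '[[[0.5,0.035,0],0],[[0.5,0,0],0],[[0,0,0],0.1111],[[0,0,0],0.1111],[[0,0,0],0.1111],[[0,0,0],0.1111],[[0,0,0],0.1111],[[0,0,0],0.1111],[[0,0,0],0.1111],[[0,0,0],0.1111],[[0,0,0],0.1111],[[0,0,0],0],[[0,0,0],0]]' --grip -0.4

```text
time_s: 51.05
ee_pos: [543.5, -50.8, 187.0]
eef_rot: [[0.962, 0.274, -0.001], [0.274, -0.962, 0.0], [-0.001, -0.0, -1.0]]
ft_force: [0.5, 0.0, 0.2]
gripper_width: 25.8
grip_force: 0.0
```

```bash
python3 - <<'E'
from h import *
to((543.9,-50.5),73); print(np.round(r.state()["eef_rot"],3).tolist())
E
```

```text
now [543.5 -50.8 187. ] w 25.8 tool shift/100 [ 5.00e-03 -1.00e-03  1.14e+00]
[[0.962, 0.274, -0.001], [0.274, -0.962, 0.0], [-0.001, -0.0, -1.0]]
```

Request:
arm_command --plan '[[[0,0,0.4],0],[[0,0,0.4],0],[[0,0,0.24],0],[[0,0,0.1],0],[[0,0,0],0]]'

```text
time_s: 51.68
ee_pos: [543.7, -50.6, 73.0]
eef_rot: [[0.962, 0.272, -0.001], [0.272, -0.962, 0.0], [-0.001, -0.0, -1.0]]
ft_force: [-0.1, 0.3, 0.8]
gripper_width: 26.0
grip_force: 0.0
```

Request:
arm_command --plan '[[[0,0,0],0],[[0,0,0],0],[[0,0,0],0],[[0,0,0],0]]' --grip -1 --force 50

```text
time_s: 52.18
ee_pos: [544.5, -50.7, 74.1]
eef_rot: [[0.963, 0.271, 0.002], [0.271, -0.963, -0.0], [0.001, 0.001, -1.0]]
ft_force: [-1.2, -1.2, 8.0]
gripper_width: 9.3
grip_force: 49.3
```

Request:
arm_command --plan '[[[0,0.04,0],0],[[0,0.06,0],0],[[0,0.08,0],0],[[0,0.08,0],0],[[0,0.08,0],0],[[0,0.08,0],0],[[0,0.08,0],0],[[0,0.08,0],0],[[0,0.08,0],0],[[0,0.08,0],0],[[0,0.08,0],0],[[0,0.08,0],0],[[0,0.08,0],0],[[0,0.08,0],0],[[0,0.07,0],0],[[0,0.05,0],0],[[0,0.03,0],0],[[0,0,0],0],[[0,0,0],0]]'

```text
time_s: 54.55
ee_pos: [575.2, -161.4, 74.0]
eef_rot: [[0.963, 0.27, -0.003], [0.27, -0.963, 0.006], [-0.001, -0.007, -1.0]]
ft_force: [-2.9, 56.4, 24.5]
gripper_width: 9.2
grip_force: 52.7
```

Request:
arm_command --plan '[[[0,-0.04,0],0],[[0,0,0],0],[[0,0,0],0]]'

```text
time_s: 54.92
ee_pos: [575.3, -161.0, 74.1]
eef_rot: [[0.963, 0.27, -0.0], [0.27, -0.963, 0.002], [0.0, -0.002, -1.0]]
ft_force: [-1.6, 22.7, 14.5]
gripper_width: 8.8
grip_force: 51.3
```

Request:
arm_command --plan '[[[0,0,0],0],[[0,0,0],0],[[0,0,0],0]]' --grip -0.4

```text
time_s: 55.3
ee_pos: [575.7, -163.5, 73.3]
eef_rot: [[0.963, 0.27, 0.0], [0.27, -0.963, -0.0], [0.0, 0.0, -1.0]]
ft_force: [-0.3, -1.3, 0.1]
gripper_width: 25.7
grip_force: 0.0
```

Request:
arm_command --plan '[[[0,0,-0.3],0],[[0,0,-0.54],0],[[0,0,-0.54],0],[[0,0,-0.54],0],[[0,0,-0.54],0],[[0,0,-0.54],0],[[0,0.38,0],0],[[0,0.5,0],0],[[0,0.5,0],0],[[0,0.5,0],0],[[0,0,0],0],[[0,0,0],0]]'

```text
time_s: 56.8
ee_pos: [626.2, -344.2, 372.7]
eef_rot: [[0.963, 0.27, -0.001], [0.27, -0.963, 0.001], [-0.0, -0.001, -1.0]]
ft_force: [-0.4, 0.4, -0.4]
gripper_width: 25.1
grip_force: 0.0
```

```bash
python3 - <<'E'
from h import *
to((626.3,-347.5),312)
c=cam("wrist"); im=c["img"].copy()
for b in(-50,50):
    q=proj(c,[*(O-64*f+b*u),328])[0]; print(q); cv2.circle(im,tuple(int(v) for v in q),4,(0,0,255),1)
cv2.imwrite("pics/w9.png",im)
E
```

```text
now [ 626.2 -344.2  372.7] w 25.1 tool shift/100 [-0.007  0.033  0.607]
[280.23722816 321.30938611]
[280.81862437 156.24400201]
```

View pics/w9.png

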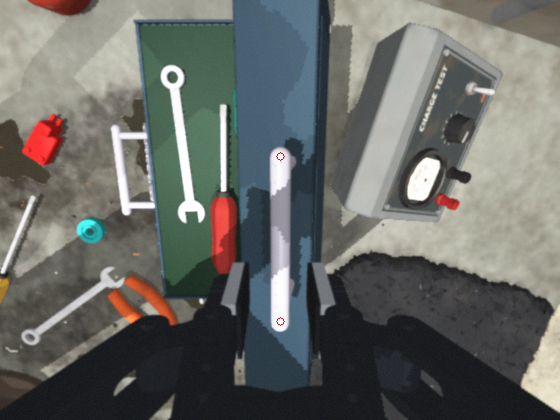

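Request:
arm_command --plan '[[[0,0.025,0.2],0],[[0,0,0.25],0],[[0,0,0.15],0],[[0,0,0],0]]'

```text
time_s: 57.35
ee_pos: [626.8, -345.8, 312.5]
eef_rot: [[0.963, 0.271, -0.001], [0.271, -0.963, 0.001], [-0.001, -0.001, -1.0]]
ft_force: [-0.3, -0.2, -0.0]
gripper_width: 25.6
grip_force: 0.0
```

Request:
arm_command --plan '[[[0,0,0],0],[[0,0,0],0],[[0,0,0],0],[[0,0,0],0]]' --grip -1

```text
time_s: 57.85
ee_pos: [627.1, -345.3, 314.3]
eef_rot: [[0.963, 0.271, 0.0], [0.271, -0.963, 0.002], [0.001, -0.001, -1.0]]
ft_force: [-1.6, 9.4, 1.8]
gripper_width: 9.0
grip_force: 48.9
```

```bash
python3 - <<'E'
import numpy as np
a0=np.arctan2(15,212.5)
th=np.concatenate([np.linspace(1.4,0.1,33),np.linspace(.1,-.01,8)[1:]])+a0
y=-213*np.cos(th); z=213*np.sin(th)
print([[round(float(a)/100,3),round(float(-b)/100,3)] for a,b in zip(np.diff(y),np.diff(z))])
E
```

```text
[[-0.086, 0.01], [-0.085, 0.014], [-0.085, 0.017], [-0.084, 0.021], [-0.083, 0.024], [-0.082, 0.028], [-0.081, 0.031], [-0.08, 0.034], [-0.078, 0.037], [-0.076, 0.04], [-0.075, 0.044], [-0.073, 0.047], [-0.071, 0.049], [-0.069, 0.052], [-0.067, 0.055], [-0.064, 0.058], [-0.062, 0.06], [-0.06, 0.063], [-0.057, 0.065], [-0.054, 0.067], [-0.052, 0.07], [-0.049, 0.072], [-0.046, 0.073], [-0.043, 0.075], [-0.04, 0.077], [-0.036, 0.078], [-0.033, 0.08], [-0.03, 0.081], [-0.027, 0.082], [-0.023, 0.083], [-0.02, 0.084], [-0.016, 0.085], [-0.005, 0.033], [-0.005, 0.033], [-0.004, 0.033], [-0.004, 0.033], [-0.003, 0.033], [-0.003, 0.033], [-0.002, 0.033]]
```

Request:
arm_command --plan '[[[0,-0.086,0.01],0],[[0,-0.085,0.014],0],[[0,-0.085,0.017],0],[[0,-0.084,0.021],0],[[0,-0.083,0.024],0],[[0,-0.082,0.028],0],[[0,-0.081,0.031],0],[[0,-0.08,0.034],0],[[0,-0.078,0.037],0],[[0,-0.076,0.04],0],[[0,-0.075,0.044],0],[[0,-0.073,0.047],0],[[0,-0.071,0.049],0],[[0,-0.069,0.052],0],[[0,-0.067,0.055],0],[[0,-0.064,0.058],0]]'

```text
time_s: 59.85
ee_pos: [593.7, -226.9, 256.7]
eef_rot: [[0.963, 0.271, 0.0], [0.271, -0.963, -0.0], [0.0, 0.0, -1.0]]
ft_force: [5.3, -1.6, 1.8]
gripper_width: 9.3
grip_force: 53.0
```

```bash
python3 - <<'E'
from h import *
s=r.state(); to((574.8,-160.8),114); print(s["ft_force"],s["gripper_width"])
p=np.array(s["ee_pos"]); h=(p[:2]-O)@f+85; th=np.arctan2(p[2]+18-116,h); print("radius",np.hypot(h,p[2]+18-116),"lid",th-.0705)
E
```

```text
now [ 593.7 -226.9  256.7] w 9.3 tool shift/100 [-0.004 -0.688  1.427]
[ 5.27853172 -1.58863725  1.84824723] 9.298030587510503
radius 214.80160046429708 lid 0.760968891658285
```

Request:
arm_command --plan '[[[0,-0.062,0.06],0],[[0,-0.06,0.063],0],[[0,-0.057,0.065],0],[[0,-0.054,0.067],0],[[0,-0.052,0.07],0],[[0,-0.049,0.072],0],[[0,-0.046,0.073],0],[[0,-0.043,0.075],0],[[0,-0.04,0.077],0],[[0,-0.036,0.078],0],[[0,-0.033,0.08],0],[[0,-0.03,0.081],0],[[0,-0.027,0.082],0],[[0,-0.023,0.083],0],[[0,-0.02,0.08],0],[[0,-0.016,0.07],0]]'

```text
time_s: 61.85
ee_pos: [576.0, -164.4, 139.0]
eef_rot: [[0.963, 0.27, -0.0], [0.27, -0.963, 0.0], [0.0, -0.0, -1.0]]
ft_force: [7.1, 2.5, 1.5]
gripper_width: 9.1
grip_force: 56.3
```

Request:
arm_command --plan '[[[0,-0.005,0.04],0],[[0,-0.005,0.035],0],[[0,-0.004,0.035],0],[[0,-0.004,0.035],0],[[0,-0.003,0.03],0],[[0,-0.003,0.03],0],[[0,-0.002,0.03],0],[[0,0,0],0],[[0,0,0],0]]'

```text
time_s: 62.98
ee_pos: [575.1, -161.2, 115.3]
eef_rot: [[0.963, 0.27, -0.001], [0.27, -0.963, 0.001], [-0.0, -0.002, -1.0]]
ft_force: [8.6, 8.9, -4.1]
gripper_width: 9.2
grip_force: 56.6
```

Request:
arm_command --plan '[[[0,0,0.02],0],[[0,0,0.02],0],[[0,0,0],0],[[0,0,0],0]]'

```text
time_s: 63.48
ee_pos: [575.0, -161.0, 111.4]
eef_rot: [[0.963, 0.27, -0.001], [0.27, -0.963, 0.002], [-0.0, -0.002, -1.0]]
ft_force: [6.5, 12.0, -0.8]
gripper_width: 9.1
grip_force: 56.9
```

Still moving, so a bit further until it seats.

Request:
arm_command --plan '[[[0,0,0.02],0],[[0,0,0.02],0],[[0,0,0],0],[[0,0,0],0]]'

```text
time_s: 63.98
ee_pos: [575.3, -160.9, 110.3]
eef_rot: [[0.963, 0.27, 0.001], [0.27, -0.963, 0.001], [0.001, -0.001, -1.0]]
ft_force: [-8.6, 17.4, 50.6]
gripper_width: 8.9
grip_force: 62.7
```

Request:
arm_command --plan '[[[0,0,-0.025],0],[[0,0,0],0]]'

```text
time_s: 64.22
ee_pos: [575.1, -160.9, 110.8]
eef_rot: [[0.963, 0.27, -0.0], [0.27, -0.963, 0.002], [0.0, -0.002, -1.0]]
ft_force: [1.8, 14.7, 14.9]
gripper_width: 9.1
grip_force: 58.9
```

Request:
arm_command --plan '[[[0,0,0],0],[[0,0,0],0],[[0,0,0],0]]' --grip -0.4

```text
time_s: 64.6
ee_pos: [574.9, -162.5, 110.1]
eef_rot: [[0.963, 0.27, -0.001], [0.27, -0.963, 0.0], [-0.001, -0.0, -1.0]]
ft_force: [1.0, -0.5, 0.0]
gripper_width: 26.0
grip_force: 0.0
```

Request:
arm_command --plan '[[[0,0,-0.3],0],[[0,0,-0.5],0],[[0,0,-0.5],0],[[0,0,-0.5],0],[[0,-0.4,-0.3],0],[[0,-0.5,0],0],[[0,-0.5,0],0],[[0,0,0],0],[[0,0,0],0]]'

```text
time_s: 65.72
ee_pos: [537.6, -27.9, 320.5]
eef_rot: [[0.963, 0.271, 0.0], [0.271, -0.963, -0.0], [-0.0, 0.0, -1.0]]
ft_force: [-0.5, 0.1, 0.3]
gripper_width: 25.6
grip_force: 0.0
```

```bash
python3 - <<'E'
from h import *
c=cam("scene"); im=c["img"].copy()
P=[(128,-50,131),(128,50,131),(92,-160,96),(92,-160,146),(92,160,146),(-85,-160,146)]
for a,b,z in P:
    q=proj(c,[*(O+a*f+b*u),z])[0]; cv2.circle(im,tuple(int(v) for v in q),2,(0,0,255),1)
cv2.imwrite("pics/end.png",cv2.resize(im[140:360,230:500],None,fx=2.8,fy=2.7,interpolation=2))
E
```

```text
(no output)
```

View pics/end.png

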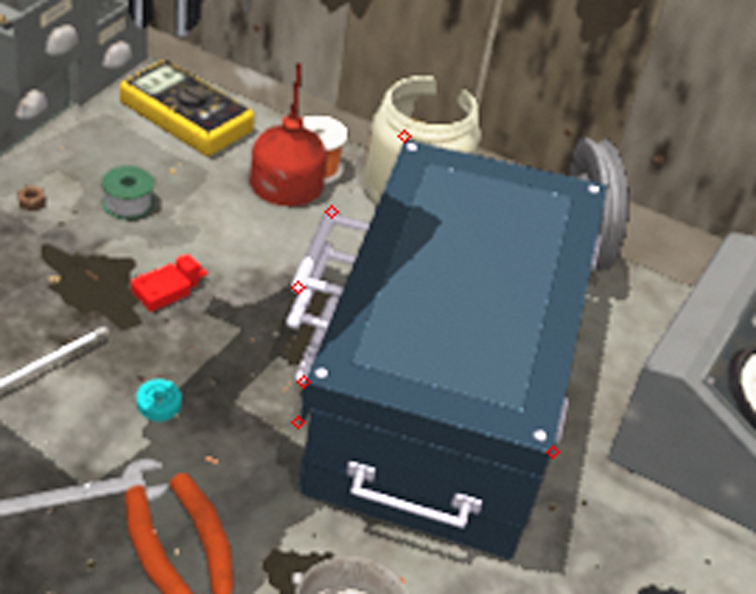

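The lid is shut, with its corners and handle where they should be. The drawer is home, and the reel and nut haven't moved.

```bash
python3 -c "
from cell import r
print(r.finish_job())"
```

```text
the job is handed in; nothing more can be done
None
```

I put all three bearings in the left compartment and both regulators in the right, pushed the drawer home, lowered the lid shut without a slam, and handed the job in at about 66 s; no verdict came back. One bearing shifted against the divider after I placed it, but still lay flat there at the last look before the drawer was closed.

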